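# Level the rocking fuse stand, load it and run its key sequence

### The job

The tiered fuse stand rocks: first screw its two front feet up or down (clockwise lowers a foot) until each knob's orange pointer points at the white mark on the base just beyond it, so that the stand is level and no longer wobbles. Then lay every fuse that is on the shelf flat in the tray of its own colour, and after that run the test by pressing the white, then the orange, then the black key fully down, one at a time, letting each come back up. Do not press any key before the stand is level, leave the fuses in their trays, and leave the other things on the shelf where they are.

Things in the scene. Friction and masses are not known exactly. Their poses are not given: they have to be found in the camera images.
- stand: Grey tiered stand, loose, 3.5 kg, plate 272 (x) x 300 (y) mm, its top 35 mm above the shelf; fixed rear feet, screw feet at the front corners (x -108, y +125 left and -125 mm right). Origin: centre of its footprint at shelf level when level; x to its rear (away from the robot, up the tiers), y to its left, z up. Starts tipped by up to 2 degrees and rocking, as its front feet are out of adjustment.
- foot_left (a joint): Turn of the left screw foot's knob in rad, 0 to 4.4, growing clockwise seen from above; each rad lowers the rubber foot by 2.4 mm (stiff thread, about 0.1 N m, stays where it is left). Foot length is right at 3.0 (within 0.3), where the orange pointer points along the stand's +x at the white mark. It starts too short, between 0.2 and 1.4.
- foot_right (a joint): The same for the right screw foot: clockwise lowers it, right length at 3.0 (within 0.3), pointer at the white mark along the stand's +x. It starts between 1.8 and 4.2, so it may be too short or too long.
- grip_left (a point): Middle of the left knob's grip, on the knob's axis, about 75 mm above the shelf. The grip is an upright black bar 60 mm long, 14 mm wide, 30 mm high (15 mm above and below this point); its x axis lies along the bar towards the orange pointer end; z up. It turns with the knob. Under the bar is a steel stem 22 mm in diameter and, from 15 to 20 mm below this point, a disc of 42 mm diameter round it.
- grip_right (a point): The same for the right knob.
- tray_red (a point): Centre of the inner floor of the red tray, the lowest, front tier of the stand; floor 45 mm above the shelf when level, 52 (x) x 120 (y) mm inside, walls 3 mm thick and 10 mm high. Axes as the stand's; a fuse lies with its length along y. Trays stand 66 mm apart in x and rise 10 mm each: red in front and lowest, then yellow, blue, green at the rear.
- tray_yellow (a point): Centre of the inner floor of the yellow tray, the second tier of the stand; floor 55 mm above the shelf when level, 52 (x) x 120 (y) mm inside, walls 3 mm thick and 10 mm high. Axes as the stand's; a fuse lies with its length along y. Trays stand 66 mm apart in x and rise 10 mm each: red in front and lowest, then yellow, blue, green at the rear.
- tray_blue (a point): Centre of the inner floor of the blue tray, the third tier of the stand; floor 65 mm above the shelf when level, 52 (x) x 120 (y) mm inside, walls 3 mm thick and 10 mm high. Axes as the stand's; a fuse lies with its length along y. Trays stand 66 mm apart in x and rise 10 mm each: red in front and lowest, then yellow, blue, green at the rear.
- tray_green (a point): Centre of the inner floor of the green tray, the highest, rear tier of the stand; floor 75 mm above the shelf when level, 52 (x) x 120 (y) mm inside, walls 3 mm thick and 10 mm high. Axes as the stand's; a fuse lies with its length along y. Trays stand 66 mm apart in x and rise 10 mm each: red in front and lowest, then yellow, blue, green at the rear.
- fuse_red: Square-bodied cartridge fuse, white ceramic 64 x 40 x 40 mm with a red band all round its middle and a brass cap 26 mm square, 18 mm long at each end (100 mm overall), 0.15 to 0.26 kg, lying on the shelf. Origin at its centre (20 mm above what it lies on); x along its length. Which side is up does not matter. May be absent.
- fuse_yellow: Square-bodied cartridge fuse, white ceramic 64 x 40 x 40 mm with a yellow band all round its middle and a brass cap 26 mm square, 18 mm long at each end (100 mm overall), 0.15 to 0.26 kg, lying on the shelf. Origin at its centre (20 mm above what it lies on); x along its length. Which side is up does not matter. May be absent.
- fuse_blue: Square-bodied cartridge fuse, white ceramic 64 x 40 x 40 mm with a blue band all round its middle and a brass cap 26 mm square, 18 mm long at each end (100 mm overall), 0.15 to 0.26 kg, lying on the shelf. Origin at its centre (20 mm above what it lies on); x along its length. Which side is up does not matter. May be absent.
- fuse_green: Square-bodied cartridge fuse, white ceramic 64 x 40 x 40 mm with a green band all round its middle and a brass cap 26 mm square, 18 mm long at each end (100 mm overall), 0.15 to 0.26 kg, lying on the shelf. Origin at its centre (20 mm above what it lies on); x along its length. Which side is up does not matter. May be absent.
- key_white (a joint): Travel of the white key in m: 0 up, 0.007 fully down; spring 5 N when fully down. Counted as pressed from 0.0045 while the others are up.
- key_orange (a joint): Travel of the orange key in m: 0 up, 0.007 fully down; spring 5 N when fully down. Counted as pressed from 0.0045 while the others are up.
- key_black (a joint): Travel of the black key in m: 0 up, 0.007 fully down; spring 5 N when fully down. Counted as pressed from 0.0045 while the others are up.
- key_white_top (a point): Centre of the top face of the white key (34 mm in diameter, about 54 mm above the shelf, on a fixed grey box 56 mm square, 35 mm high; the places of the three boxes vary). Press straight down.
- key_orange_top (a point): Centre of the top face of the orange key (34 mm in diameter, about 54 mm above the shelf, on a fixed grey box 56 mm square, 35 mm high; the places of the three boxes vary). Press straight down.
- key_black_top (a point): Centre of the top face of the black key (34 mm in diameter, about 54 mm above the shelf, on a fixed grey box 56 mm square, 35 mm high; the places of the three boxes vary). Press straight down.
- led_panel: Bystander: round LED panel 120 mm in diameter, 22 mm high, lying flat; origin at its underside's centre.
- lamp: Bystander, fragile: amber glass pilot lamp on a brass base, 48 mm in diameter, 76 mm high, standing; origin at its underside's centre.
- insulator: Bystander: white ceramic insulator, base 60 x 50 mm, 60 mm high; origin at its underside's centre.
- screwdriver: Bystander: orange-handled screwdriver 200 mm long, lying along its x axis.
- meter: Bystander: yellow meter 150 x 75 x 35 mm, lying along x; origin at its underside's centre.
Things that resemble listed ones, but are neither listed nor needed, are in the scene too. What is shaped like the fuse_green but purple is not meant.

How it is judged:
By the outcome, as a careful person would: the job done as asked, in the order asked, and still so for the second after the job is handed in, with the robot touching nothing.
Of fuse_red, fuse_yellow, fuse_blue, fuse_green only 3 to 4 are there at a start; the rules pass over those that are not, and their reading is None.
At some moment in a run one of fuse_red, fuse_yellow, fuse_blue, fuse_green may be knocked a few centimetres aside while the robot is not near it.
Once in a run the grip may slacken for a moment while it holds something.
It also fails if it takes over 208 s, if anything falls off the work surface, if the arm or the gripper's body presses on something with over 40 N, if the wrist force passes 120 N, or if a joint passes its speed limit or range.

### The arm

A 6-joint arm with a two-finger parallel gripper is mounted at the origin on the work surface. World frame = base frame: x ahead of the robot, y to its left, z up, the work surface at z = 0. Lengths are in m, angles in degrees, forces in N, time in s.
With the tool pointing down it reaches from about 0.375 to 0.9 m from the base axis. Payload 3.1 kg.
Tool frame: the origin (TCP) lies on the centre line of the jaws, within the pads' length; the fingertips stand 11 mm ahead of it and the grasp point (between the pads) lies 8 mm behind it; z points along the fingers, y is the line along which they close (so a half turn about z gives the same grasp; the last joint's range is limited). The gripper opens to 87 mm and grips with 3 to 60 N. Pads are 19 mm wide; open, the fingers measure 117 mm over their backs; the gripper's body (75 mm by 190 mm) begins 51 mm behind the grasp point.
Start: joints at [65.518, 30.224, 82.088, -0, 67.689, -10.227], TCP at [0.154, 0.606, 0.234] pointing down, gripper open.
Joint ranges: [-176.69, 176.69], [-43.24, 126.21], [12.49, 139.97], [-82, 262], [0, 151.66], [-163.58, 163.58]. Speed limits (degrees/s): [159.86, 159.86, 180, 180, 180, 180].

### API

Orientations are given as a 3x3 rotation matrix whose columns are the frame's x, y, z axes.
In Python, from rig import * gives the robot as it stands.
- The arm moves only by the shell command python3 -m inch 'ROWS'. ROWS is JSON, a list of rows, each an object of numbers: "gripper": the opening in per cent of the stroke, from 0 (shut) to 100 (fully open); "dx", "dy", "dz": the shift along the tool's x, y, z in mm; "turn": the turn about the tool's z in rad. A call has 1 to 12 rows; each row is the pose to reach, as a shift and turn from the pose commanded when the call began, along the tool's axes at that moment; what a row does not reach only later rows make up. A row lasts 1/10 s, in which the tool goes at most 50 mm and 8.59 degrees, less where a joint would pass 70% of its speed; a pose out of reach is approached as far as the arm can. A call with a gripper value outside its range is refused whole. The fingers move at their own pace and stop on an object; the grip force is fixed at half the most. Time passes only in rows, so rows that repeat a pose let the fingers close. It gives the time, the measured TCP pose, the force and the opening at its end, in the units of the state.
- read_state(): the state, without advancing time (a new reading comes with each control period).
- capture(name): name is "side" or "top"; returns the picture (480x640x3 uint8, red, green, blue); there is no depth.
- get_calibration(name): a dict with "camera_matrix" (3x3 intrinsics, pixels), "world_to_cam" (4x4, takes a point from world to camera coordinates). Camera axes: x right, y down, z forward; pixel columns grow to the right and rows downward; lengths in m; the calibration is good to about 2 mm. A picture is of the moment at which its call begins. get_calibration takes no time and is no camera call.
- hand_in(): hands the job in, once; it reports no verdict.
Trained networks look in the newest picture that a camera, given by its name, has taken for a name from the list of things; names that differ only in an ending like _2 or _b are one class to them, and where a whole thing is asked for, a point or a joint stands for the part that bears it (a point fixed in the world has none). Each returns a list of dicts, best first, with "score" (0 to 1); they miss things now and then, are a little off and sometimes report something else, mostly with a low value. They report only what shows in the picture. A call takes as long as a camera call. They do not tell look-alikes from the thing itself.
- recognise(camera, query): "extent" ([centre column, centre row, width, height] in pixels, round what is visible of it).
The state is a dict: "time_s": time; "joint_positions": joint angles; "qvel": joint speeds; "tau": joint torques, N m; "position": TCP position; "tcp_rot": TCP orientation; "force": force on the tool from outside, world axes, zero at the start; "moment": the same for the moment, N m; "opening": opening from 0.0 (shut) to 1.0 (fully open).
Only numpy, scipy, OpenCV 4.12 (cv2) and the standard library are available. Lean on these libraries where they do the work, as an engineer would, in place of code of your own. Each camera call takes 0.05 s, during which the arm holds its last target. There are 200 camera calls.

## Working session

There is one attempt and no reset: what is moved stays moved. The work goes in short steps, Python scripts to look and compute and a shell command to move; the robot and the scene stay as the last step left them, time stands still between calls to the robot, and variables do not carry over. Pictures are saved under pics/ and viewed, on a budget of 14 in all, crops included, one or two more only if the job needs it, and the job is handed in when it is done.

```bash
ls; mkdir -p pics
python3 - <<'E'
from rig import *
import cv2,numpy as np
for n in("top","side"):
    im=capture(n); cv2.imwrite(f"pics/{n}0.png",im[:,:,::-1])
    c=get_calibration(n); print(n,np.round(c["camera_matrix"],1).tolist(),np.round(c["world_to_cam"],3).tolist())
s=read_state(); print(s["time_s"],s["position"],np.round(s["tcp_rot"],3).tolist(),s["opening"],s["force"])
E
```

```text
pics
top [[588.9, 0.0, 322.9], [0.0, 588.9, 236.2], [0.0, 0.0, 1.0]] [[-0.001, -1.0, -0.017, 0.023], [-0.99, 0.003, -0.139, 0.555], [0.139, 0.016, -0.99, 1.592], [0.0, 0.0, 0.0, 1.0]]
side [[572.3, 0.0, 313.2], [0.0, 572.3, 226.3], [0.0, 0.0, 1.0]] [[0.997, -0.072, 0.017, -0.552], [-0.03, -0.607, -0.794, 0.083], [0.067, 0.791, -0.608, 1.384], [0.0, 0.0, 0.0, 1.0]]
0.1 [0.15361447 0.60517161 0.23266191] [[-0.969, 0.246, -0.001], [0.246, 0.969, -0.002], [0.0, -0.002, -1.0]] 1.000907023064752 [ 1.10915917 -0.24807986 -0.02842776]
```

View pics/top0.png

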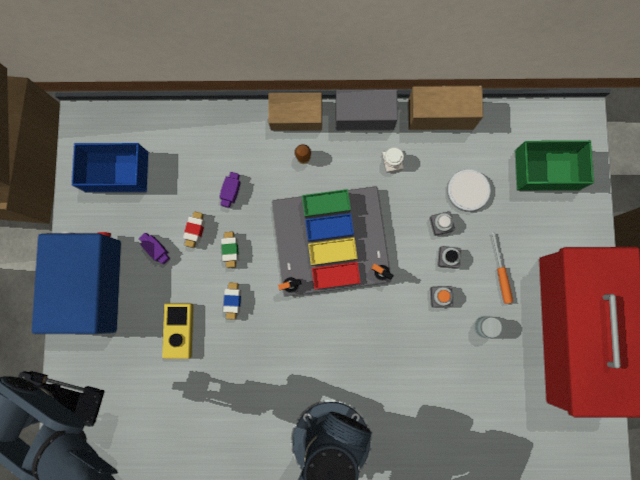

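View pics/side0.png

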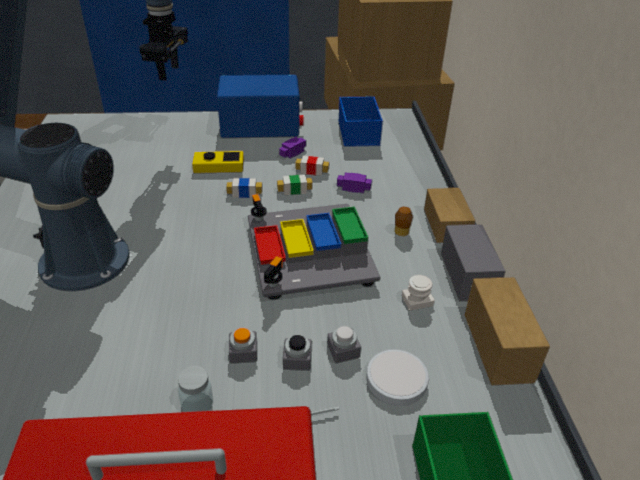

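Top view: the stand is at (333,240), with its knobs at (290,286) and (381,271). The fuses are red (193,230), green (230,250) and blue (232,300). The keys are white (443,223), black (450,257) and orange (442,297). A red object shows behind the blue box at (103,235). I'll zoom in.

```bash
cat > h.py <<'E'
from rig import *
import cv2,numpy as np
def cam(n):
    c=get_calibration(n); return np.array(c["camera_matrix"]),np.array(c["world_to_cam"])
def p2w(n,u,v,z):
    K,T=cam(n); R,t=T[:3,:3],T[:3,3]
    d=R.T@np.linalg.solve(K,[u,v,1.]); o=-R.T@t
    return o+d*(z-o[2])/d[2]
def w2p(n,P):
    K,T=cam(n); q=K@(T[:3,:3]@np.array(P)+T[:3,3]); return q[:2]/q[2]
def tri(a,b):
    A=[]
    for n,p in(("top",a),("side",b)):
        K,T=cam(n); M=K@T[:3]; A+=[p[0]*M[2]-M[0],p[1]*M[2]-M[1]]
    X=np.linalg.svd(np.array(A))[2][-1]; return X[:3]/X[3]
def blob(im,lo,hi,box,allc=False):
    """centroid, long-axis angle (deg, image) of HSV range in box u0,v0,u1,v1"""
    u0,v0,u1,v1=box
    m=cv2.inRange(cv2.cvtColor(im[v0:v1,u0:u1],cv2.COLOR_RGB2HSV),lo,hi)
    if allc:
        y,x=np.nonzero(m); return len(x),x.mean()+u0,y.mean()+v0
    n,l,s,c=cv2.connectedComponentsWithStats(m)
    if n<2: return None
    i=1+np.argmax(s[1:,4]); return s[i,4],c[i][0]+u0,c[i][1]+v0
def move(target,yaw=None):
    """needed tool-frame shift in mm & turn; yaw=world angle of tool x or of jaw line modulo pi"""
    s=read_state(); R=np.array(s["tcp_rot"]); d=R.T@(np.array(target)-s["position"])*1000
    print("pos",np.round(s["position"],4),"-> d",np.round(d,1),end=" ")
    if yaw is not None:
        jy=np.degrees(np.arctan2(R[1,1],R[0,1])); e=(jy-yaw+90)%180-90   # turn about tool z (down) = -world
        print("jaw",round(jy,1),"turn",round(np.radians(e),3),"alt",round(np.radians(e-np.sign(e)*180),3),"j6",s["joint_positions"][5],end="")
    print()
E
python3 - <<'E'
from h import *
t=cv2.imread("pics/top0.png");s=cv2.imread("pics/side0.png")
a=cv2.resize(t[250:310,265:405],(800,343),interpolation=cv2.INTER_CUBIC)
b=cv2.resize(s[190:300,245:345],(260,257),interpolation=cv2.INTER_CUBIC)
c=cv2.resize(s[95:205,220:380],(374,257),interpolation=cv2.INTER_CUBIC)
d=cv2.resize(t[215:255,90:120],(166,257),interpolation=cv2.INTER_CUBIC)
cv2.imwrite("pics/z0.png",np.vstack([a,np.hstack([b,c,d])]))
for n,q in(("red",(193,230)),("green",(230,250)),("blue",(232,300))): print(n,p2w("top",*q,.04))
for n,q,z in(("white",(444,222),.054),("black",(451,256),.054),("orange",(443,296),.054),("panel",(468,190),.02)): print(n,p2w("top",*q,z))
im=capture("top")
for n in("fuse_yellow","fuse_red","stand","tray_yellow"):
    print(n,[(np.round(r["extent"]),round(r["score"],2)) for r in recognise("top",n)][:4])
E
```

```text
red [0.57410478 0.38294198 0.04      ]
green [0.51776323 0.27852077 0.04      ]
blue [0.38015309 0.27016977 0.04      ]
white [ 0.59164014 -0.31120659  0.054     ]
black [ 0.49782161 -0.32741609  0.054     ]
orange [ 0.38948365 -0.30252992  0.054     ]
panel [ 0.68845029 -0.38791536  0.02      ]
fuse_yellow [(array([231., 302.,  20.,  40.]), 0.64), (array([442., 221.,  13.,  11.]), 0.47)]
fuse_red [(array([193., 228.,  23.,  41.]), 0.8)]
stand [(array([334., 242., 120., 112.]), 0.84), (array([450., 256.,  11.,  11.]), 0.44)]
tray_yellow [(array([330., 241., 122., 104.]), 0.79), (array([391., 161.,  22.,  26.]), 0.16)]
```

View pics/z0.png

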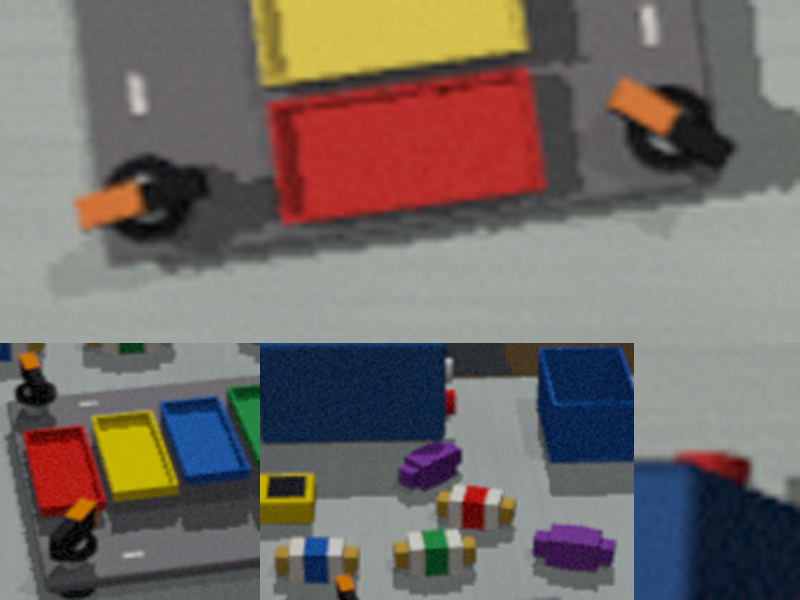

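The zoom shows the left pointer aimed about 95° left of the stand's +x, so it needs about 1.66 rad clockwise. The right pointer is at about 57°, so it needs about 1.0 rad. No yellow fuse is visible. Next I'll work out the knob poses.

```bash
cat > knobs.py <<'E'
from h import *
def knobs(save=None):
    t=capture("top"); s=capture("side")
    if save: cv2.imwrite(save,cv2.resize(t[170:310,260:405],None,fx=4,fy=4,interpolation=cv2.INTER_CUBIC)[:,:,::-1])
    lo,hi=(8,150,120),(18,255,255)
    for n,bt,bs in(("L",(270,262,315,305),(240,185,280,225)),("R",(360,250,405,292),(255,245,300,290))):
        a,b=blob(t,lo,hi,bt),blob(s,lo,hi,bs)
        print(n,a,b, "tri" , np.round(tri(a[1:],b[1:]),4) if a and b else "", "top@.088",np.round(p2w("top",*a[1:],.088),4) if a else "")
    P=[]
    for nm,lo,hi,z in(("red",(0,150,80),(6,255,255),.045),("yel",(22,120,100),(32,255,255),.055),("blu",(105,130,60),(118,255,255),.065),("grn",(55,120,50),(75,255,255),.075)):
        a=blob(t,lo,hi,(295,180,365,295)); P.append(p2w("top",*a[1:],z+.003)); print(nm,a[0],np.round(P[-1],4))
    P=np.array(P); d=P[3]-P[0]; yaw=np.degrees(np.arctan2(d[1],d[0])); c=P.mean(0); print("yaw from trays",yaw,"centre",c)
    return t,s
if __name__=="__main__":
    t,s=knobs()
    for n,q in(("L",(289.8,284.6)),("R",(382.1,272.1))): print(n,p2w("top",*q,.088))
    y=np.radians(7.5)
    move((.41,.13,.15),90)
E
python3 knobs.py
```

```text
L (np.int32(59), np.float64(284.0), np.float64(285.3220338983051)) (np.int32(42), np.float64(255.73809523809524), np.float64(197.16666666666666)) tri [0.416  0.1241 0.0873] top@.088 [0.4172 0.1242 0.088 ]
R (np.int32(60), np.float64(377.3333333333333), np.float64(268.21666666666664)) (np.int32(70), np.float64(275.62857142857143), np.float64(260.54285714285714)) tri [ 0.4613 -0.1243  0.0869] top@.088 [ 0.4621 -0.1242  0.088 ]
red 991 [ 0.447  -0.0133  0.048 ]
yel 1032 [ 0.5128 -0.0047  0.058 ]
blu 1007 [0.5779 0.0043 0.068 ]
grn 952 [0.6428 0.0127 0.078 ]
yaw from trays 7.557340296696977 centre [ 5.45142076e-01 -2.63817442e-04  6.30000000e-02]
L [0.41908172 0.10876184 0.088     ]
R [ 0.45174282 -0.13668397  0.088     ]
pos [0.1539 0.6057 0.2335] -> d [-365.4 -398.    83.5] jaw 75.7 turn -0.249 alt 2.893 j6 -10.228111459397704
```

```bash
python3 -m inch '[{"dx":-380,"dy":-416,"dz":84,"turn":1.08},{"dx":-380,"dy":-416,"dz":84,"turn":1.08},{"dx":-380,"dy":-416,"dz":84,"turn":1.08},{"dx":-380,"dy":-416,"dz":84,"turn":1.08},{"dx":-380,"dy":-416,"dz":84,"turn":1.08},{"dx":-380,"dy":-416,"dz":84,"turn":1.08},{"dx":-380,"dy":-416,"dz":84,"turn":1.08},{"dx":-380,"dy":-416,"dz":84,"turn":1.08},{"dx":-380,"dy":-416,"dz":84,"turn":1.08},{"dx":-380,"dy":-416,"dz":84,"turn":1.08},{"dx":-380,"dy":-416,"dz":84,"turn":1.08},{"dx":-380,"dy":-416,"dz":84,"turn":1.08}]'
python3 - <<'E'
from h import *
move((.4205,.109,.074),14)
E
```

```text
pos [0.1539 0.6057 0.2335] -> d [-380.7 -415.7  159.5] jaw 75.7 turn 1.078 alt -2.064 j6 -10.228111459397704invalid input
```

```bash
python3 -m inch '[{"gripper":100,"dx":-190,"dy":-208,"dz":42,"turn":0.54},{"gripper":100,"dx":-190,"dy":-208,"dz":42,"turn":0.54}]'; python3 -m inch --help | head
```

```text
time_s: 0.65
position: [0.2007, 0.5186, 0.2188]
tcp_rot: [[-0.852, 0.524, 0.001], [0.524, 0.852, 0.001], [-0.0, 0.002, -1.0]]
force: [0.4, -0.4, 0.3]
opening: 1.0invalid input: not JSON, or not a number
```

Run:
```python
from h import *
move((.4205,.109,.15),14)
```

```text
pos [0.2007 0.5186 0.2188] -> d [-401.9 -233.7   68.5] jaw 58.4 turn 0.775 alt -2.367 j6 -1.0351168049510522
```

```bash
python3 -m inch '[{"gripper":70,"dx":-402,"dy":-234,"dz":69,"turn":0.77},{"gripper":70,"dx":-402,"dy":-234,"dz":69,"turn":0.77},{"gripper":70,"dx":-402,"dy":-234,"dz":69,"turn":0.77},{"gripper":70,"dx":-402,"dy":-234,"dz":69,"turn":0.77},{"gripper":70,"dx":-402,"dy":-234,"dz":69,"turn":0.77},{"gripper":70,"dx":-402,"dy":-234,"dz":69,"turn":0.77},{"gripper":70,"dx":-402,"dy":-234,"dz":69,"turn":0.77},{"gripper":70,"dx":-402,"dy":-234,"dz":69,"turn":0.77},{"gripper":70,"dx":-402,"dy":-234,"dz":69,"turn":0.77},{"gripper":70,"dx":-402,"dy":-234,"dz":69,"turn":0.77},{"gripper":70,"dx":-402,"dy":-234,"dz":69,"turn":0.77},{"gripper":70,"dx":-402,"dy":-234,"dz":69,"turn":0.77}]'
python3 - <<'E'
from h import *
move((.4205,.109,.074),14)
E
```

```text
time_s: 1.85
position: [0.4212, 0.1091, 0.1498]
tcp_rot: [[-0.248, 0.969, -0.001], [0.969, 0.248, 0.0], [0.0, -0.001, -1.0]]
force: [-0.3, -0.4, -0.7]
opening: 0.697
pos [0.4212 0.1091 0.1498] -> d [ 0.  -0.7 75.8] jaw 14.4 turn 0.006 alt -3.135 j6 -14.642936112021165
```

```bash
python3 -m inch '[{"gripper":70,"dx":0,"dy":-1,"dz":40,"turn":0},{"gripper":70,"dx":0,"dy":-1,"dz":76,"turn":0},{"gripper":70,"dx":0,"dy":-1,"dz":76,"turn":0},{"gripper":0,"dx":0,"dy":-1,"dz":76,"turn":0},{"gripper":0,"dx":0,"dy":-1,"dz":76,"turn":0},{"gripper":0,"dx":0,"dy":-1,"dz":76,"turn":0},{"gripper":0,"dx":0,"dy":-1,"dz":76,"turn":0},{"gripper":0,"dx":0,"dy":-1,"dz":76,"turn":0}]'
python3 - <<'E'
from h import *
s=read_state();print(s["joint_positions"],s["force"],s["moment"],s["opening"]*87)
E
```

```text
time_s: 2.65
position: [0.421, 0.109, 0.0748]
tcp_rot: [[-0.249, 0.968, 0.002], [0.968, 0.249, -0.0], [-0.001, 0.002, -1.0]]
force: [-0.4, 0.1, 0.2]
opening: 0.33
[-2.75401915e-01  3.33169106e+01  1.16706720e+02 -6.16299511e-04
  2.98489034e+01 -1.47178317e+01] [-0.40162032  0.0503141   0.23891449] [-0.05104295  0.02329572 -0.02085809] 28.69087025474491
```

```bash
python3 -m inch '[{"gripper":0,"dx":0,"dy":0,"dz":0,"turn":0},{"gripper":0,"dx":0,"dy":0,"dz":0,"turn":0},{"gripper":0,"dx":0,"dy":0,"dz":0,"turn":0},{"gripper":0,"dx":0,"dy":0,"dz":0,"turn":0}]'; python3 -m inch '[{"gripper":0,"dx":0,"dy":0,"dz":0,"turn":0.14},{"gripper":0,"dx":0,"dy":0,"dz":0,"turn":0.28},{"gripper":0,"dx":0,"dy":0,"dz":-0.5,"turn":0.42},{"gripper":0,"dx":0,"dy":0,"dz":-0.5,"turn":0.42}]';python3 - <<'E'
from h import *
s=read_state();print(s["joint_positions"],s["force"],s["moment"],s["opening"]*87)
E
```

```text
time_s: 3.05
position: [0.4197, 0.1088, 0.0739]
tcp_rot: [[-0.25, 0.968, -0.001], [0.968, 0.25, -0.0], [0.0, -0.001, -1.0]]
force: [-3.6, -2.0, 5.2]
opening: 0.162
time_s: 3.45
position: [0.4196, 0.1087, 0.0741]
tcp_rot: [[0.167, 0.986, -0.002], [0.986, -0.167, -0.0], [-0.001, -0.002, -1.0]]
force: [-2.5, -2.5, 2.5]
opening: 0.161
[-2.98348560e-01  3.33940623e+01  1.16768019e+02 -2.73684157e-02
  2.99467431e+01  9.35304767e+00] [-2.4910029  -2.49925446  2.5146828 ] [-0.59545491  0.29260695 -0.05434873] 14.03905151589538
```

```bash
python3 -m inch '[{"gripper":0,"dx":0,"dy":0,"dz":0,"turn":0.14},{"gripper":0,"dx":0,"dy":0,"dz":-0.5,"turn":0.28},{"gripper":0,"dx":0,"dy":0,"dz":-0.5,"turn":0.42},{"gripper":0,"dx":0,"dy":0,"dz":-1,"turn":0.56},{"gripper":0,"dx":0,"dy":0,"dz":-1.5,"turn":0.70},{"gripper":0,"dx":0,"dy":0,"dz":-2,"turn":0.84},{"gripper":0,"dx":0,"dy":0,"dz":-2,"turn":0.98},{"gripper":0,"dx":0,"dy":0,"dz":-2.5,"turn":1.12},{"gripper":0,"dx":0,"dy":0,"dz":-2.5,"turn":1.26},{"gripper":0,"dx":0,"dy":0,"dz":-2.5,"turn":1.26}]';python3 - <<'E'
from h import *
s=read_state();print(s["joint_positions"],s["force"],s["moment"],s["opening"]*87)
E
python3 -m inch '[{"gripper":40,"dx":0,"dy":0,"dz":0,"turn":0},{"gripper":40,"dx":0,"dy":0,"dz":0,"turn":0},{"gripper":40,"dx":0,"dy":0,"dz":0,"turn":0},{"gripper":60,"dx":0,"dy":0,"dz":0,"turn":0},{"gripper":60,"dx":0,"dy":0,"dz":-30,"turn":0},{"gripper":60,"dx":0,"dy":0,"dz":-75,"turn":0},{"gripper":60,"dx":0,"dy":0,"dz":-75,"turn":0}]';python3 - <<'E'
from h import *
move((.453,-.1376,.149),-28)
E
```

```text
time_s: 4.45
position: [0.4211, 0.1094, 0.0768]
tcp_rot: [[0.989, 0.145, 0.001], [0.145, -0.989, 0.001], [0.001, -0.0, -1.0]]
force: [0.1, 2.2, 1.8]
opening: 0.164
[-2.48368789e-01  3.30720728e+01  1.16585313e+02  7.17537902e-02
  3.02742846e+01  8.13600719e+01] [0.07955627 2.18862152 1.78285604] [0.34421635 0.04884909 0.14685118] 14.29412285691664
time_s: 5.15
position: [0.4238, 0.109, 0.1557]
tcp_rot: [[0.99, 0.143, 0.01], [0.143, -0.99, -0.0], [0.01, 0.002, -1.0]]
force: [0.5, -0.7, 0.1]
opening: 0.585
pos [0.4238 0.109  0.1557] -> d [ -6.4 248.2   7. ] jaw -81.8 turn -0.938 alt 2.203 j6 81.49907987162797
```

Run:
```python
from knobs import *
knobs("pics/k1.png")
```

```text
L None (np.int32(40), np.float64(263.625), np.float64(199.275)) tri  top@.088 
R (np.int32(59), np.float64(377.40677966101697), np.float64(267.7118644067797)) (np.int32(65), np.float64(276.4307692307692), np.float64(259.61538461538464)) tri [ 0.4627 -0.1243  0.0895] top@.088 [ 0.4635 -0.1244  0.088 ]
red 738 [ 0.45   -0.0286  0.048 ]
yel 972 [ 0.5154 -0.0075  0.058 ]
blu 1006 [0.5788 0.0042 0.068 ]
grn 956 [0.6436 0.0126 0.078 ]
yaw from trays 12.019197809460222 centre [ 0.54693767 -0.00479046  0.063     ]
```

View pics/k1.png

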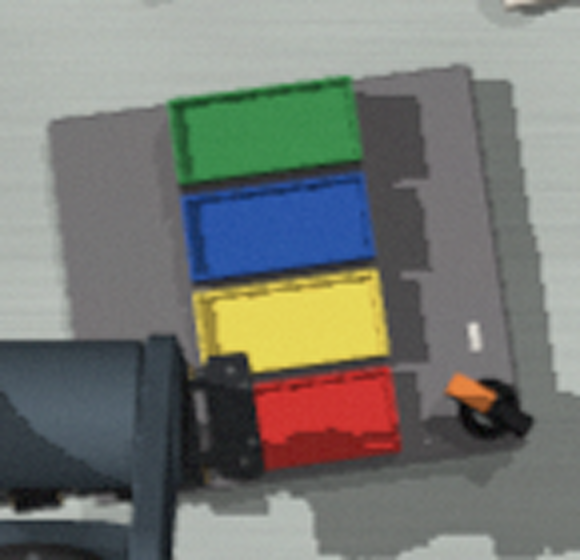

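The picture shows the stand unmoved. The right pointer, at crop (448,382)–(530,425), is at about 62° world. Next is the right knob.

```bash
python3 -m inch '[{"gripper":70,"dx":-5,"dy":248,"dz":7,"turn":-0.94},{"gripper":70,"dx":-5,"dy":248,"dz":7,"turn":-0.94},{"gripper":70,"dx":-5,"dy":248,"dz":7,"turn":-0.94},{"gripper":70,"dx":-5,"dy":248,"dz":7,"turn":-0.94},{"gripper":70,"dx":-5,"dy":248,"dz":7,"turn":-0.94},{"gripper":70,"dx":-5,"dy":248,"dz":7,"turn":-0.94},{"gripper":70,"dx":-5,"dy":248,"dz":7,"turn":-0.94},{"gripper":70,"dx":-5,"dy":248,"dz":7,"turn":-0.94}]';python3 - <<'E'
from h import *
move((.4545,-.1376,.076),-28)
E
```

```text
time_s: 6.05
position: [0.4498, -0.138, 0.1432]
tcp_rot: [[0.471, 0.882, -0.003], [0.882, -0.471, 0.002], [0.0, -0.004, -1.0]]
force: [-0.3, 0.6, 0.2]
opening: 0.699
pos [ 0.4498 -0.138   0.1432] -> d [ 2.5  4.3 67.1] jaw -28.1 turn -0.002 alt 3.14 j6 -2.604604477143206
```

```bash
python3 -m inch '[{"gripper":70,"dx":2.5,"dy":4,"dz":40,"turn":0},{"gripper":70,"dx":2.5,"dy":4,"dz":60,"turn":0},{"gripper":70,"dx":2.5,"dy":4,"dz":60,"turn":0}]';python3 - <<'E'
from h import *
move((.4545,-.1376,.076),-28)
E
```

```text
time_s: 6.35
position: [0.4528, -0.1347, 0.0819]
tcp_rot: [[0.47, 0.883, -0.007], [0.883, -0.47, 0.004], [0.0, -0.009, -1.0]]
force: [0.1, -1.0, 1.1]
opening: 0.699
pos [ 0.4528 -0.1347  0.0819] -> d [-1.8  2.9  5.9] jaw -28.0 turn -0.001 alt 3.141 j6 -2.107982588677171
```

```bash
python3 -m inch '[{"gripper":70,"dx":-1,"dy":2,"dz":6,"turn":0},{"gripper":0,"dx":-1,"dy":2,"dz":6,"turn":0},{"gripper":0,"dx":-1,"dy":2,"dz":6,"turn":0},{"gripper":0,"dx":-1,"dy":2,"dz":6,"turn":0},{"gripper":0,"dx":-1,"dy":2,"dz":6,"turn":0},{"gripper":0,"dx":-1,"dy":2,"dz":6,"turn":0},{"gripper":0,"dx":-1,"dy":2,"dz":6,"turn":0},{"gripper":0,"dx":-1,"dy":2,"dz":6,"turn":0},{"gripper":0,"dx":-1,"dy":2,"dz":6,"turn":0},{"gripper":0,"dx":-1,"dy":2,"dz":6,"turn":0},{"gripper":0,"dx":-1,"dy":2,"dz":6,"turn":0}]'
```

```text
time_s: 7.45
position: [0.4541, -0.1374, 0.0786]
tcp_rot: [[0.469, 0.883, -0.005], [0.883, -0.469, 0.003], [-0.0, -0.006, -1.0]]
force: [-4.2, 1.4, 4.7]
opening: 0.16
```

```bash
python3 -m inch '[{"gripper":0,"dx":0,"dy":0,"dz":0,"turn":0.14},{"gripper":0,"dx":0,"dy":0,"dz":0,"turn":0.28},{"gripper":0,"dx":0,"dy":0,"dz":0,"turn":0.42},{"gripper":0,"dx":0,"dy":0,"dz":-0.5,"turn":0.56},{"gripper":0,"dx":0,"dy":0,"dz":-0.5,"turn":0.70},{"gripper":0,"dx":0,"dy":0,"dz":-1,"turn":0.84},{"gripper":0,"dx":0,"dy":0,"dz":-1,"turn":0.96},{"gripper":0,"dx":0,"dy":0,"dz":-1,"turn":0.96}]'
python3 -m inch '[{"gripper":40,"dx":0,"dy":0,"dz":0,"turn":0},{"gripper":40,"dx":0,"dy":0,"dz":0,"turn":0},{"gripper":40,"dx":0,"dy":0,"dz":0,"turn":0},{"gripper":60,"dx":0,"dy":0,"dz":0,"turn":0},{"gripper":60,"dx":0,"dy":0,"dz":-30,"turn":0},{"gripper":80,"dx":0,"dy":0,"dz":-75,"turn":0},{"gripper":80,"dx":0,"dy":100,"dz":-80,"turn":0},{"gripper":80,"dx":0,"dy":150,"dz":-80,"turn":0},{"gripper":80,"dx":0,"dy":200,"dz":-80,"turn":0},{"gripper":80,"dx":0,"dy":200,"dz":-80,"turn":0}]';python3 - <<'E'
from knobs import *
t,s=knobs("pics/k2.png")
E
```

```text
time_s: 8.25
position: [0.455, -0.1383, 0.0792]
tcp_rot: [[0.992, 0.123, -0.004], [0.123, -0.992, 0.001], [-0.004, -0.002, -1.0]]
force: [-4.5, -2.4, -2.9]
opening: 0.156
time_s: 9.25
position: [0.4817, -0.339, 0.1604]
tcp_rot: [[0.992, 0.123, 0.001], [0.123, -0.992, -0.001], [0.001, 0.001, -1.0]]
force: [1.6, 0.6, 0.4]
opening: 0.797
L (np.int32(64), np.float64(288.5625), np.float64(277.890625)) None tri  top@.088 [0.4369 0.1122 0.088 ]
R None None tri  top@.088 
red 704 [0.4489 0.0035 0.048 ]
yel 1035 [ 0.5136 -0.0046  0.058 ]
blu 1006 [0.5788 0.0041 0.068 ]
grn 957 [0.6436 0.0127 0.078 ]
yaw from trays 2.7077898569213317 centre [0.54621505 0.00390904 0.063     ]
```

View pics/k2.png

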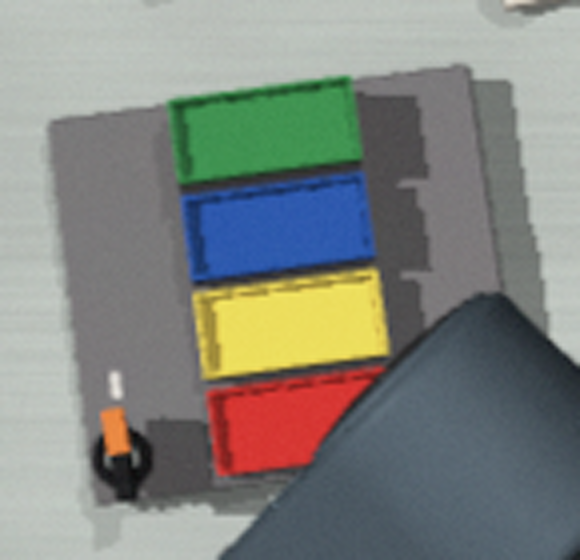

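The left pointer, at crop (113,408)–(127,498), is aligned with its mark at (116,385). Next I'll locate the fuses, with the arm off to the right.

```bash
cat > fuses.py <<'E'
from h import *
def fuse(im,box):
    u0,v0,u1,v1=box; hsv=cv2.cvtColor(im[v0:v1,u0:u1],cv2.COLOR_RGB2HSV)
    m=((hsv[...,1]>70)&(hsv[...,2]>60)).astype(np.uint8)
    band=None
    y,x=np.nonzero(m); p=np.c_[x+u0,y+v0].astype(float)
    P=np.array([p2w("top",u,v,.037)[:2] for u,v in p])
    c=P.mean(0); d=np.linalg.svd(P-c)[2][0]; a=np.degrees(np.arctan2(d[1],d[0]))%180
    q=(P-c)@d
    print("n",len(P),"pix",p.mean(0).round(1),"ctr",c.round(4),"mid-ends",(c+d*(q.max()+q.min())/2).round(4),"axis",a.round(1),"len",(q.max()-q.min()).round(4))
    return c,a
if __name__=="__main__":
    t=capture("top"); cv2.imwrite("pics/f.png",t[:,:,::-1])
    for n,b in(("red",(178,207,210,253)),("green",(214,228,246,272)),("blue",(217,278,248,324))): print(n); fuse(t,b)
E
python3 fuses.py; python3 -c "
from h import *
move((.518,.2785,.15),90)"
```

```text
red
n 323 pix [193.6 229.3] ctr [0.5767 0.3821] mid-ends [0.5772 0.382 ] axis 166.6 len 0.099
green
n 274 pix [229.3 249.6] ctr [0.5193 0.281 ] mid-ends [0.5197 0.2811] axis 5.7 len 0.1
blue
n 305 pix [231.8 300.4] ctr [0.3791 0.2713] mid-ends [0.379  0.2713] axis 177.2 len 0.0966
pos [ 0.482 -0.341  0.16 ] -> d [ 109.4 -610.8    8.5] jaw -83.2 turn 0.119 alt -3.022 j6 37.05572504841143
```

```bash
python3 -m inch '[{"gripper":75,"dx":114,"dy":-612,"dz":0,"turn":0.02},{"gripper":75,"dx":114,"dy":-612,"dz":0,"turn":0.02},{"gripper":75,"dx":114,"dy":-612,"dz":0,"turn":0.02},{"gripper":75,"dx":114,"dy":-612,"dz":0,"turn":0.02},{"gripper":75,"dx":114,"dy":-612,"dz":0,"turn":0.02},{"gripper":75,"dx":114,"dy":-612,"dz":0,"turn":0.02},{"gripper":75,"dx":114,"dy":-612,"dz":0,"turn":0.02},{"gripper":75,"dx":114,"dy":-612,"dz":0,"turn":0.02},{"gripper":75,"dx":114,"dy":-612,"dz":0,"turn":0.02},{"gripper":75,"dx":114,"dy":-612,"dz":0,"turn":0.02},{"gripper":75,"dx":114,"dy":-612,"dz":0,"turn":0.02},{"gripper":75,"dx":114,"dy":-612,"dz":0,"turn":0.02}]'; python3 -m inch '[{"gripper":75,"dx":0,"dy":0,"dz":0,"turn":0},{"gripper":75,"dx":0,"dy":0,"dz":0,"turn":0}]'
python3 - <<'E'
from knobs import *
knobs("pics/k3.png")
move((.5195,.281,.033),95.7)
E
```

```text
time_s: 10.6
position: [0.5159, 0.2646, 0.1598]
tcp_rot: [[0.995, 0.105, -0.002], [0.105, -0.995, -0.0], [-0.002, 0.0, -1.0]]
force: [0.5, -0.3, -0.4]
opening: 0.753
time_s: 10.8
position: [0.516, 0.2634, 0.1595]
tcp_rot: [[0.994, 0.107, -0.002], [0.107, -0.994, -0.001], [-0.002, 0.0, -1.0]]
force: [-0.1, -1.6, -1.1]
opening: 0.753
L (np.int32(66), np.float64(288.3484848484849), np.float64(277.43939393939394)) (np.int32(41), np.float64(263.7317073170732), np.float64(199.21951219512195)) tri [0.4365 0.1126 0.0883] top@.088 [0.4381 0.1128 0.088 ]
R (np.int32(54), np.float64(381.68518518518516), np.float64(264.6296296296296)) (np.int32(48), np.float64(279.8541666666667), np.float64(263.1041666666667)) tri [ 0.4705 -0.1358  0.0891] top@.088 [ 0.4717 -0.1359  0.088 ]
red 979 [ 0.4473 -0.0129  0.048 ]
yel 1018 [ 0.5134 -0.0046  0.058 ]
blu 1006 [0.5789 0.0043 0.068 ]
grn 955 [0.6436 0.0127 0.078 ]
yaw from trays 7.4258405279367095 centre [ 5.45774808e-01 -1.20301006e-04  6.30000000e-02]
pos [0.5167 0.2611 0.1595] -> d [  5.1 -19.6 126.5] jaw -84.1 turn 0.004 alt -3.138 j6 99.86551362591672
```

View pics/k3.png

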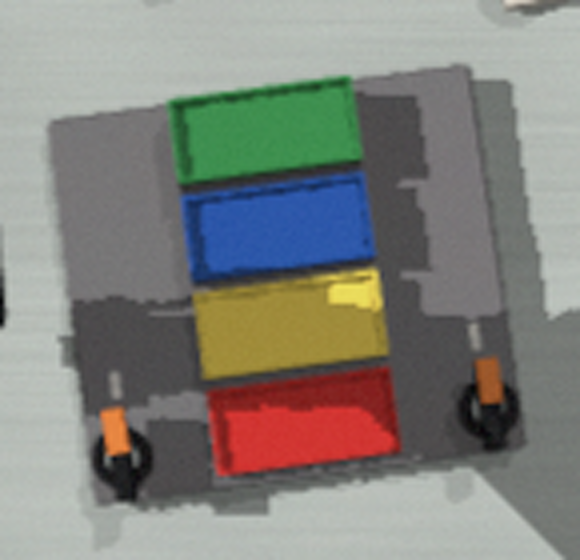

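Both pointers now aim at their marks: left 11° and right 8° by blob, against a stand yaw of 7.5°. Next I'll pick the green fuse.

```bash
python3 -m inch '[{"gripper":75,"dx":5,"dy":-20,"dz":0,"turn":0},{"gripper":75,"dx":5,"dy":-20,"dz":50,"turn":0},{"gripper":75,"dx":5,"dy":-20,"dz":90,"turn":0},{"gripper":75,"dx":5,"dy":-20,"dz":90,"turn":0},{"gripper":75,"dx":5,"dy":-20,"dz":90,"turn":0}]'; python3 -c "
from h import *
move((.5195,.281,.032),95.7)"
```

```text
time_s: 11.4
position: [0.5208, 0.2806, 0.0697]
tcp_rot: [[0.995, 0.1, -0.002], [0.1, -0.995, -0.001], [-0.002, 0.001, -1.0]]
force: [0.5, 0.2, 0.7]
opening: 0.748
pos [0.5208 0.2806 0.0697] -> d [-1.2 -0.5 37.7] jaw -84.2 turn 0.001 alt -3.14 j6 101.73995651181069
```

```bash
python3 -m inch '[{"gripper":75,"dx":-1,"dy":0,"dz":38,"turn":0},{"gripper":75,"dx":-1,"dy":0,"dz":38,"turn":0},{"gripper":0,"dx":-1,"dy":0,"dz":38,"turn":0},{"gripper":0,"dx":-1,"dy":0,"dz":38,"turn":0},{"gripper":0,"dx":-1,"dy":0,"dz":38,"turn":0},{"gripper":0,"dx":-1,"dy":0,"dz":38,"turn":0},{"gripper":0,"dx":-1,"dy":0,"dz":38,"turn":0},{"gripper":0,"dx":-1,"dy":0,"dz":38,"turn":0},{"gripper":0,"dx":-1,"dy":0,"dz":38,"turn":0}]';python3 -m inch '[{"gripper":0,"dx":0,"dy":0,"dz":-50,"turn":0},{"gripper":0,"dx":0,"dy":0,"dz":-110,"turn":0},{"gripper":0,"dx":0,"dy":0,"dz":-110,"turn":0},{"gripper":0,"dx":0,"dy":0,"dz":-110,"turn":0}]'; python3 -c "
from h import *
move((.6436,.0127,.14),7.5)"
```

```text
time_s: 12.3
position: [0.5208, 0.2823, 0.0332]
tcp_rot: [[0.995, 0.103, 0.002], [0.103, -0.995, 0.001], [0.002, -0.0, -1.0]]
force: [-1.7, -1.5, 6.0]
opening: 0.455
time_s: 12.7
position: [0.5212, 0.2825, 0.144]
tcp_rot: [[0.995, 0.103, 0.005], [0.103, -0.995, 0.001], [0.005, -0.001, -1.0]]
force: [0.2, 0.2, -3.1]
opening: 0.458
pos [0.5212 0.2825 0.144 ] -> d [ 94.  281.    4.1] jaw -84.1 turn 1.543 alt -1.599 j6 101.76840233274314
```

```bash
python3 -m inch '[{"gripper":0,"dx":20,"dy":60,"dz":-6,"turn":-0.14},{"gripper":0,"dx":30,"dy":90,"dz":-6,"turn":-0.28},{"gripper":0,"dx":40,"dy":120,"dz":-6,"turn":-0.42},{"gripper":0,"dx":50,"dy":150,"dz":-6,"turn":-0.56},{"gripper":0,"dx":60,"dy":180,"dz":-6,"turn":-0.70},{"gripper":0,"dx":70,"dy":210,"dz":-6,"turn":-0.84},{"gripper":0,"dx":80,"dy":240,"dz":-6,"turn":-0.98},{"gripper":0,"dx":90,"dy":260,"dz":-6,"turn":-1.12},{"gripper":0,"dx":94,"dy":281,"dz":-6,"turn":-1.26},{"gripper":0,"dx":94,"dy":281,"dz":-6,"turn":-1.40},{"gripper":0,"dx":94,"dy":281,"dz":-6,"turn":-1.54},{"gripper":0,"dx":94,"dy":281,"dz":-6,"turn":-1.60}]'; python3 -m inch '[{"gripper":0,"dx":0,"dy":0,"dz":0,"turn":0},{"gripper":0,"dx":0,"dy":0,"dz":0,"turn":0},{"gripper":0,"dx":0,"dy":0,"dz":0,"turn":0}]'; python3 -c "
from h import *
move((.6436,.0127,.109),7.5)
t=capture('top'); cv2.imwrite('pics/g.png',t[:,:,::-1]);s=capture('side'); cv2.imwrite('pics/gs.png',s[:,:,::-1])"
```

```text
time_s: 13.9
position: [0.6402, 0.012, 0.1445]
tcp_rot: [[-0.135, 0.991, -0.006], [0.991, 0.135, 0.001], [0.002, -0.006, -1.0]]
force: [0.4, 0.1, -3.4]
opening: 0.457
time_s: 14.2
position: [0.6417, 0.0124, 0.1467]
tcp_rot: [[-0.131, 0.991, -0.002], [0.991, 0.131, 0.0], [0.001, -0.002, -1.0]]
force: [0.1, 0.0, -2.0]
opening: 0.457
pos [0.6417 0.0124 0.1467] -> d [ 0.1  2.  37.7] jaw 7.5 turn 0.0 alt -3.141 j6 -16.376191030075802
```

```bash
python3 -m inch '[{"gripper":0,"dx":0,"dy":2,"dz":20,"turn":0},{"gripper":0,"dx":0,"dy":2,"dz":32,"turn":0},{"gripper":0,"dx":0,"dy":2,"dz":37,"turn":0},{"gripper":0,"dx":0,"dy":2,"dz":38,"turn":0},{"gripper":0,"dx":0,"dy":2,"dz":38,"turn":0}]'; python3 -m inch '[{"gripper":52,"dx":0,"dy":0,"dz":0,"turn":0},{"gripper":52,"dx":0,"dy":0,"dz":0,"turn":0},{"gripper":52,"dx":0,"dy":0,"dz":0,"turn":0},{"gripper":55,"dx":0,"dy":0,"dz":-20,"turn":0},{"gripper":75,"dx":0,"dy":0,"dz":-60,"turn":0},{"gripper":75,"dx":0,"dy":0,"dz":-60,"turn":0}]'; python3 -c "
from h import *
move((.577,.382,.15),76.6)"
```

```text
time_s: 14.8
position: [0.6444, 0.0124, 0.1099]
tcp_rot: [[-0.132, 0.991, 0.0], [0.991, 0.132, -0.0], [-0.0, 0.0, -1.0]]
force: [-0.0, 0.4, -1.7]
opening: 0.456
time_s: 15.4
position: [0.6484, 0.0119, 0.1758]
tcp_rot: [[-0.132, 0.991, 0.012], [0.991, 0.132, -0.002], [-0.003, 0.012, -1.0]]
force: [0.7, -0.7, 0.6]
opening: 0.656
pos [0.6484 0.0119 0.1758] -> d [376.3 -22.4  24.3] jaw 7.6 turn -1.205 alt 1.937 j6 -16.37166972644134
```

```bash
python3 -m inch '[{"gripper":75,"dx":376,"dy":-22,"dz":0,"turn":-1.2},{"gripper":75,"dx":376,"dy":-22,"dz":0,"turn":-1.2},{"gripper":75,"dx":376,"dy":-22,"dz":24,"turn":-1.2},{"gripper":75,"dx":376,"dy":-22,"dz":24,"turn":-1.2},{"gripper":75,"dx":376,"dy":-22,"dz":24,"turn":-1.2},{"gripper":75,"dx":376,"dy":-22,"dz":24,"turn":-1.2},{"gripper":75,"dx":376,"dy":-22,"dz":24,"turn":-1.2},{"gripper":75,"dx":376,"dy":-22,"dz":24,"turn":-1.2},{"gripper":75,"dx":376,"dy":-22,"dz":24,"turn":-1.2},{"gripper":75,"dx":376,"dy":-22,"dz":24,"turn":-1.2},{"gripper":75,"dx":376,"dy":-22,"dz":24,"turn":-1.2}]'; python3 -c "
from knobs import *
t,s=knobs()
cv2.imwrite('pics/r1.png',np.hstack([cv2.resize(t[150:350,150:410],(520,400)),cv2.resize(s[140:240,230:370],(280,400))])[:,:,::-1])
move((.577,.382,.075),76.6)"
```

```text
time_s: 16.5
position: [0.5734, 0.3809, 0.1458]
tcp_rot: [[-0.971, 0.239, -0.0], [0.239, 0.971, -0.001], [-0.0, -0.001, -1.0]]
force: [-0.7, -0.6, -0.5]
opening: 0.75
L (np.int32(62), np.float64(288.48387096774195), np.float64(277.741935483871)) (np.int32(41), np.float64(263.7317073170732), np.float64(199.21951219512195)) tri [0.4361 0.1123 0.0884] top@.088 [0.4373 0.1124 0.088 ]
R (np.int32(56), np.float64(381.75), np.float64(264.4642857142857)) (np.int32(60), np.float64(280.7), np.float64(263.25)) tri [ 0.4716 -0.136   0.0886] top@.088 [ 0.4721 -0.1361  0.088 ]
red 976 [ 0.4474 -0.0129  0.048 ]
yel 1004 [ 0.5132 -0.0043  0.058 ]
blu 1002 [0.5789 0.0043 0.068 ]
grn 525 [0.639  0.0142 0.078 ]
yaw from trays 8.062007102491394 centre [5.44597463e-01 3.29745159e-04 6.30000000e-02]
pos [0.5738 0.3806 0.146 ] -> d [-2.8  2.2 71. ] jaw 76.2 turn -0.008 alt 3.134 j6 -51.854872163154
```

View pics/r1.png

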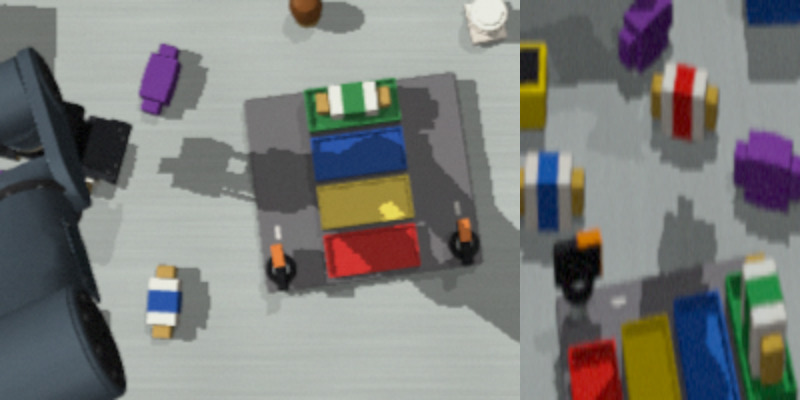

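Green lies in its tray. Red is still at side (311,165), where it started, and blue hasn't moved. Next I'll pick red.

```bash
python3 -m inch '[{"gripper":75,"dx":-3,"dy":2,"dz":40,"turn":0},{"gripper":75,"dx":-3,"dy":2,"dz":71,"turn":0},{"gripper":75,"dx":-3,"dy":2,"dz":71,"turn":0},{"gripper":75,"dx":-3,"dy":2,"dz":71,"turn":0}]'; python3 -c "
from h import *
move((.577,.382,.032),76.6)"
```

```text
time_s: 17.0
position: [0.5768, 0.3824, 0.0748]
tcp_rot: [[-0.971, 0.238, -0.001], [0.238, 0.971, -0.0], [0.001, -0.001, -1.0]]
force: [0.0, 0.8, 0.3]
opening: 0.75
pos [0.5768 0.3824 0.0748] -> d [-0.3 -0.3 42.8] jaw 76.2 turn -0.007 alt 3.135 j6 -51.89869026026618
```

```bash
python3 -m inch '[{"gripper":75,"dx":0,"dy":0,"dz":42,"turn":0},{"gripper":75,"dx":0,"dy":0,"dz":42,"turn":0},{"gripper":0,"dx":0,"dy":0,"dz":42,"turn":0},{"gripper":0,"dx":0,"dy":0,"dz":42,"turn":0},{"gripper":0,"dx":0,"dy":0,"dz":42,"turn":0},{"gripper":0,"dx":0,"dy":0,"dz":42,"turn":0},{"gripper":0,"dx":0,"dy":0,"dz":42,"turn":0},{"gripper":0,"dx":0,"dy":0,"dz":42,"turn":0},{"gripper":0,"dx":0,"dy":0,"dz":42,"turn":0}]';python3 -m inch '[{"gripper":0,"dx":0,"dy":0,"dz":-50,"turn":0},{"gripper":0,"dx":0,"dy":0,"dz":-110,"turn":0},{"gripper":0,"dx":0,"dy":0,"dz":-110,"turn":0},{"gripper":0,"dx":0,"dy":0,"dz":-110,"turn":0}]'; python3 -c "
from h import *
move((.4478,-.013,.14),7.5)"
```

```text
time_s: 17.9
position: [0.5774, 0.3842, 0.0346]
tcp_rot: [[-0.972, 0.237, 0.003], [0.237, 0.972, 0.001], [-0.002, 0.002, -1.0]]
force: [-1.1, -1.2, 5.7]
opening: 0.456
time_s: 18.3
position: [0.5776, 0.3841, 0.1454]
tcp_rot: [[-0.972, 0.236, 0.004], [0.236, 0.972, 0.002], [-0.004, 0.003, -1.0]]
force: [0.4, 0.0, -3.2]
opening: 0.46
pos [0.5776 0.3841 0.1454] -> d [  32.3 -416.5    4. ] jaw 76.3 turn 1.201 alt -1.94 j6 -51.90664879985216
```

```bash
python3 -m inch '[{"gripper":0,"dx":5,"dy":-50,"dz":-4,"turn":0.12},{"gripper":0,"dx":10,"dy":-100,"dz":-4,"turn":0.24},{"gripper":0,"dx":15,"dy":-150,"dz":-4,"turn":0.36},{"gripper":0,"dx":20,"dy":-200,"dz":-4,"turn":0.48},{"gripper":0,"dx":24,"dy":-250,"dz":-4,"turn":0.60},{"gripper":0,"dx":28,"dy":-300,"dz":-4,"turn":0.72},{"gripper":0,"dx":32,"dy":-350,"dz":-4,"turn":0.84},{"gripper":0,"dx":32,"dy":-390,"dz":-4,"turn":0.96},{"gripper":0,"dx":32,"dy":-416,"dz":-4,"turn":1.08},{"gripper":0,"dx":32,"dy":-416,"dz":-4,"turn":1.2},{"gripper":0,"dx":32,"dy":-416,"dz":-4,"turn":1.2},{"gripper":0,"dx":32,"dy":-416,"dz":-4,"turn":1.2}]'; python3 -c "
from h import *
move((.4477,-.013,.095),7.5)"
```

```text
time_s: 19.5
position: [0.4456, -0.0127, 0.1456]
tcp_rot: [[-0.134, 0.991, -0.003], [0.991, 0.134, 0.001], [0.001, -0.003, -1.0]]
force: [0.3, -0.1, -1.7]
opening: 0.454
pos [ 0.4456 -0.0127  0.1456] -> d [-0.6  2.2 50.6] jaw 7.7 turn 0.004 alt -3.138 j6 -23.757724124353118
```

```bash
python3 -m inch '[{"gripper":0,"dx":0,"dy":1.5,"dz":25,"turn":0},{"gripper":0,"dx":0,"dy":1.5,"dz":48,"turn":0},{"gripper":0,"dx":0,"dy":1.5,"dz":60,"turn":0},{"gripper":0,"dx":0,"dy":1.5,"dz":65,"turn":0},{"gripper":0,"dx":0,"dy":1.5,"dz":65,"turn":0}]'; python3 -m inch '[{"gripper":50,"dx":0,"dy":0,"dz":0,"turn":0},{"gripper":50,"dx":0,"dy":0,"dz":0,"turn":0},{"gripper":50,"dx":0,"dy":0,"dz":0,"turn":0},{"gripper":50,"dx":0,"dy":0,"dz":-20,"turn":0},{"gripper":75,"dx":0,"dy":0,"dz":-60,"turn":0},{"gripper":75,"dx":0,"dy":0,"dz":-70,"turn":0},{"gripper":75,"dx":0,"dy":0,"dz":-70,"turn":0}]'; python3 -c "
from h import *
move((.379,.2713,.15),87.2)"
```

```text
time_s: 20.0
position: [0.4478, -0.0122, 0.081]
tcp_rot: [[-0.134, 0.991, -0.002], [0.991, 0.134, 0.001], [0.001, -0.002, -1.0]]
force: [-0.8, -0.6, -2.0]
opening: 0.461
time_s: 20.7
position: [0.4498, -0.0133, 0.1537]
tcp_rot: [[-0.132, 0.991, 0.005], [0.991, 0.132, -0.002], [-0.002, 0.005, -1.0]]
force: [0.8, -0.3, -0.2]
opening: 0.69
pos [ 0.4498 -0.0133  0.1537] -> d [291.5 -32.7   2.9] jaw 7.6 turn -1.39 alt 1.752 j6 -23.542908447883747
```

```bash
python3 -m inch '[{"gripper":75,"dx":291,"dy":-33,"dz":0,"turn":-1.39},{"gripper":75,"dx":291,"dy":-33,"dz":0,"turn":-1.39},{"gripper":75,"dx":291,"dy":-33,"dz":0,"turn":-1.39},{"gripper":75,"dx":291,"dy":-33,"dz":0,"turn":-1.39},{"gripper":75,"dx":291,"dy":-33,"dz":0,"turn":-1.39},{"gripper":75,"dx":291,"dy":-33,"dz":0,"turn":-1.39},{"gripper":75,"dx":291,"dy":-33,"dz":0,"turn":-1.39},{"gripper":75,"dx":291,"dy":-33,"dz":0,"turn":-1.39},{"gripper":75,"dx":291,"dy":-33,"dz":0,"turn":-1.39},{"gripper":75,"dx":291,"dy":-33,"dz":0,"turn":-1.39},{"gripper":75,"dx":291,"dy":-33,"dz":0,"turn":-1.39}]'; python3 -c "
from knobs import *
t,s=knobs()
cv2.imwrite('pics/b1.png',np.hstack([cv2.resize(t[150:350,150:410],(520,400)),cv2.resize(s[140:240,230:370],(280,400))])[:,:,::-1])
move((.379,.2713,.075),87.2)"
```

```text
time_s: 21.8
position: [0.3766, 0.2709, 0.1506]
tcp_rot: [[-0.999, 0.049, -0.002], [0.049, 0.999, -0.001], [0.002, -0.001, -1.0]]
force: [0.4, 0.5, -0.2]
opening: 0.751
L (np.int32(63), np.float64(288.4761904761905), np.float64(277.6507936507937)) (np.int32(41), np.float64(263.7317073170732), np.float64(199.21951219512195)) tri [0.4363 0.1123 0.0885] top@.088 [0.4376 0.1124 0.088 ]
R (np.int32(63), np.float64(381.8412698412698), np.float64(265.06349206349205)) (np.int32(79), np.float64(279.8987341772152), np.float64(263.11392405063293)) tri [ 0.4699 -0.1362  0.0893] top@.088 [ 0.4705 -0.1363  0.088 ]
red 614 [ 0.4449 -0.0139  0.048 ]
yel 1036 [ 0.5136 -0.0046  0.058 ]
blu 1006 [0.5788 0.0042 0.068 ]
grn 524 [0.6389 0.014  0.078 ]
yaw from trays 8.170516523641943 centre [ 5.44062174e-01 -7.08540801e-05  6.30000000e-02]
pos [0.3769 0.2709 0.151 ] -> d [-2.2  0.6 76. ] jaw 87.1 turn -0.001 alt 3.141 j6 -65.26487992555008
```

View pics/b1.png

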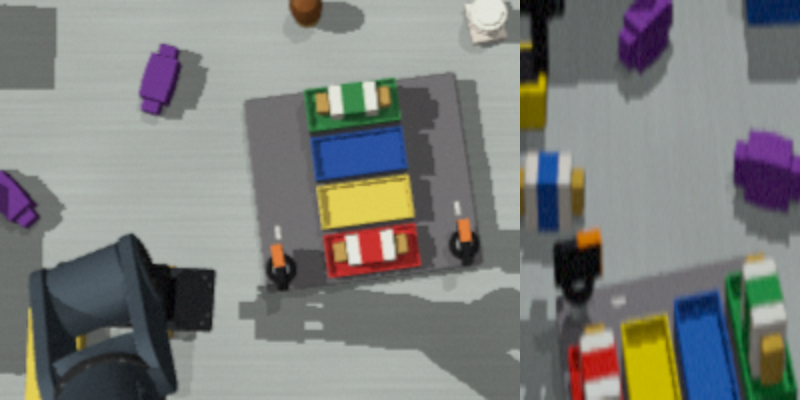

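Red and green lie in their trays, and blue is still in place at side crop (548,190). Next I'll pick blue.

```bash
python3 -m inch '[{"gripper":75,"dx":-2,"dy":0.5,"dz":40,"turn":0},{"gripper":75,"dx":-2,"dy":0.5,"dz":76,"turn":0},{"gripper":75,"dx":-2,"dy":0.5,"dz":100,"turn":0},{"gripper":75,"dx":-2,"dy":0.5,"dz":118,"turn":0},{"gripper":75,"dx":-2,"dy":0.5,"dz":118,"turn":0}]'; python3 -m inch '[{"gripper":0,"dx":0,"dy":0,"dz":0,"turn":0},{"gripper":0,"dx":0,"dy":0,"dz":0,"turn":0},{"gripper":0,"dx":0,"dy":0,"dz":0,"turn":0},{"gripper":0,"dx":0,"dy":0,"dz":0,"turn":0},{"gripper":0,"dx":0,"dy":0,"dz":0,"turn":0},{"gripper":0,"dx":0,"dy":0,"dz":0,"turn":0},{"gripper":0,"dx":0,"dy":0,"dz":0,"turn":0}]';python3 -m inch '[{"gripper":0,"dx":0,"dy":0,"dz":-50,"turn":0},{"gripper":0,"dx":0,"dy":0,"dz":-110,"turn":0},{"gripper":0,"dx":0,"dy":0,"dz":-115,"turn":0},{"gripper":0,"dx":0,"dy":0,"dz":-115,"turn":0}]'; python3 -c "
from h import *
move((.5785,.0042,.15),7.5)"
```

```text
time_s: 22.4
position: [0.378, 0.2708, 0.0316]
tcp_rot: [[-0.999, 0.05, -0.005], [0.05, 0.999, -0.002], [0.005, -0.002, -1.0]]
force: [-0.9, 0.8, 0.7]
opening: 0.756
time_s: 23.1
position: [0.3801, 0.272, 0.0347]
tcp_rot: [[-0.999, 0.049, 0.002], [0.049, 0.999, 0.001], [-0.002, 0.001, -1.0]]
force: [-0.5, 0.9, 6.5]
opening: 0.457
time_s: 23.5
position: [0.3808, 0.2722, 0.1511]
tcp_rot: [[-0.999, 0.048, 0.005], [0.048, 0.999, 0.002], [-0.005, 0.002, -1.0]]
force: [-0.1, 0.1, -2.1]
opening: 0.455
pos [0.3808 0.2722 0.1511] -> d [-210.5 -258.1    1.6] jaw 87.2 turn 1.391 alt -1.75 j6 -65.37115669937721
```

```bash
python3 -m inch '[{"gripper":0,"dx":-22,"dy":-27,"dz":0,"turn":0.14},{"gripper":0,"dx":-44,"dy":-54,"dz":0,"turn":0.28},{"gripper":0,"dx":-66,"dy":-81,"dz":0,"turn":0.42},{"gripper":0,"dx":-88,"dy":-108,"dz":0,"turn":0.56},{"gripper":0,"dx":-110,"dy":-135,"dz":0,"turn":0.70},{"gripper":0,"dx":-135,"dy":-165,"dz":0,"turn":0.84},{"gripper":0,"dx":-160,"dy":-195,"dz":0,"turn":0.98},{"gripper":0,"dx":-185,"dy":-225,"dz":0,"turn":1.12},{"gripper":0,"dx":-205,"dy":-250,"dz":0,"turn":1.26},{"gripper":0,"dx":-210,"dy":-258,"dz":0,"turn":1.39},{"gripper":0,"dx":-210,"dy":-258,"dz":0,"turn":1.39},{"gripper":0,"dx":-210,"dy":-258,"dz":0,"turn":1.39}]'; python3 -c "
from h import *
move((.5785,.0042,.1005),7.5)"
```

```text
time_s: 24.7
position: [0.5747, 0.0041, 0.147]
tcp_rot: [[-0.134, 0.991, -0.005], [0.991, 0.134, 0.001], [0.002, -0.004, -1.0]]
force: [-1.1, -0.1, -1.4]
opening: 0.46
pos [0.5747 0.0041 0.147 ] -> d [-0.5  4.  46.5] jaw 7.7 turn 0.003 alt -3.138 j6 -18.4387611244963
```

```bash
python3 -m inch '[{"gripper":0,"dx":0,"dy":2.5,"dz":20,"turn":0},{"gripper":0,"dx":0,"dy":2.5,"dz":36,"turn":0},{"gripper":0,"dx":0,"dy":2.5,"dz":44,"turn":0},{"gripper":0,"dx":0,"dy":2.5,"dz":47,"turn":0},{"gripper":0,"dx":0,"dy":2.5,"dz":47,"turn":0}]'; python3 -m inch '[{"gripper":50,"dx":0,"dy":0,"dz":0,"turn":0},{"gripper":50,"dx":0,"dy":0,"dz":0,"turn":0},{"gripper":50,"dx":0,"dy":0,"dz":0,"turn":0},{"gripper":50,"dx":0,"dy":0,"dz":-20,"turn":0},{"gripper":75,"dx":0,"dy":0,"dz":-60,"turn":0},{"gripper":40,"dx":0,"dy":0,"dz":-60,"turn":0},{"gripper":0,"dx":0,"dy":0,"dz":-60,"turn":0}]'
python3 - <<'E'
from h import *
t=capture("top")
for n,b,lo,hi in(("white",(428,205,465,235),(0,0,185),(180,50,255)),("orange",(425,280,465,315),(8,150,120),(20,255,255)),("black",(435,242,470,272),(0,0,0),(180,255,45))):
    a=blob(t,lo,hi,b); print(n,a,p2w("top",*a[1:],.054).round(4) if a else "")
move((.5916,-.3112,.12))
E
```

```text
time_s: 25.2
position: [0.5785, 0.0047, 0.1015]
tcp_rot: [[-0.133, 0.991, -0.001], [0.991, 0.133, 0.0], [0.0, -0.001, -1.0]]
force: [-0.3, 0.9, -1.6]
opening: 0.458
time_s: 25.9
position: [0.5799, 0.0038, 0.1633]
tcp_rot: [[-0.132, 0.991, 0.003], [0.991, 0.132, -0.001], [-0.001, 0.003, -1.0]]
force: [0.2, -0.1, -0.1]
opening: 0.479
white (np.int32(158), np.float64(439.72151898734177), np.float64(208.91772151898735)) [ 0.6282 -0.3005  0.054 ]
orange (np.int32(111), np.float64(443.5765765765766), np.float64(295.7207207207207)) [ 0.3902 -0.3041  0.054 ]
black (np.int32(102), np.float64(451.3333333333333), np.float64(255.55882352941177)) [ 0.499  -0.3284  0.054 ]
pos [0.5789 0.004  0.1621] -> d [-314.1  -28.9   42.2]
```

```bash
python3 -m inch '[{"gripper":0,"dx":-150,"dy":-15,"dz":0,"turn":0},{"gripper":0,"dx":-300,"dy":-29,"dz":0,"turn":0},{"gripper":0,"dx":-314,"dy":-29,"dz":0,"turn":0},{"gripper":0,"dx":-314,"dy":-29,"dz":0,"turn":0},{"gripper":0,"dx":-314,"dy":-29,"dz":20,"turn":0},{"gripper":0,"dx":-314,"dy":-29,"dz":20,"turn":0},{"gripper":0,"dx":-314,"dy":-29,"dz":20,"turn":0},{"gripper":0,"dx":-314,"dy":-29,"dz":20,"turn":0},{"gripper":0,"dx":-314,"dy":-29,"dz":20,"turn":0},{"gripper":0,"dx":-314,"dy":-29,"dz":20,"turn":0}]'
python3 - <<'E'
from h import *
t=capture("top");s=capture("side")
t0=cv2.imread("pics/top0.png")[:,:,::-1].copy()
g=[cv2.resize(t[150:350,230:410],(360,400)),cv2.resize(s[140:300,230:390],(400,400))]
cv2.imwrite("pics/w1.png",np.hstack(g)[:,:,::-1])
print("white",blob(t0,(0,0,185),(180,60,255),(434,213,452,232)))
for n,a,b in(("white",(444.5,221.5),(345,334)),("orange",(443.6,295.7),(242,335.5)),("black",(451.3,255.6),(297.5,342))): print(n,tri(a,b).round(4),"side@.054",p2w("side",*b,.054).round(4))
move((.5916,-.3112,.085))
E
```

```text
time_s: 26.95
position: [0.5914, -0.3085, 0.1415]
tcp_rot: [[-0.134, 0.991, -0.001], [0.991, 0.134, 0.002], [0.002, -0.001, -1.0]]
force: [-0.7, 0.6, -0.6]
opening: 0.006
white (np.int32(90), np.float64(444.0888888888889), np.float64(220.83333333333334))
white [ 0.594  -0.3134  0.05  ] side@.054 [ 0.5937 -0.3169  0.054 ]
orange [ 0.3898 -0.3051  0.0494] side@.054 [ 0.3894 -0.3093  0.054 ]
black [ 0.4988 -0.329   0.0504] side@.054 [ 0.4982 -0.3323  0.054 ]
pos [ 0.5919 -0.3088  0.1421] -> d [-2.4 -0.6 57.1]
```

View pics/w1.png

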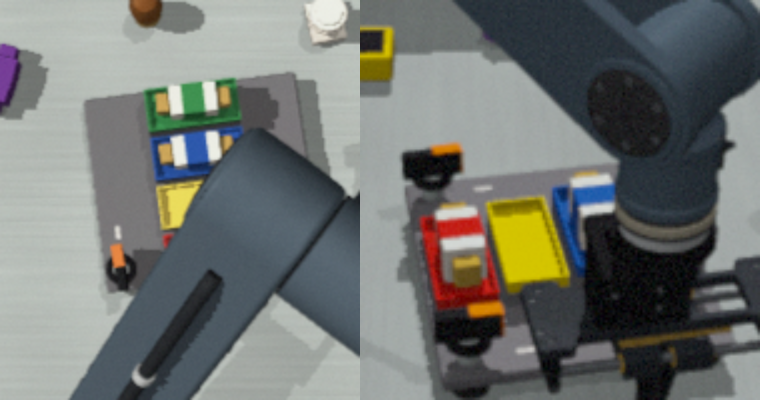

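All three fuses lie in their trays and the pointers are on their marks. Next I'll press the white key, and also scan for any yellow fuse.

```bash
python3 - <<'E'
from h import *
for f in("f","b1","top0"):
    im=cv2.imread(f"pics/{f}.png"); m=cv2.inRange(cv2.cvtColor(im,cv2.COLOR_BGR2HSV),(22,110,90),(33,255,255))
    n,l,s,c=cv2.connectedComponentsWithStats(m); print(f,[(s[i,4],c[i].round().tolist()) for i in range(1,n) if s[i,4]>12])
E
python3 -m inch '[{"gripper":0,"dx":-3,"dy":0,"dz":40,"turn":0},{"gripper":0,"dx":-3,"dy":0,"dz":67,"turn":0},{"gripper":0,"dx":-3,"dy":0,"dz":67,"turn":0},{"gripper":0,"dx":-3,"dy":0,"dz":67,"turn":0}]'; python3 -c "
from h import *
move((.592,-.312,.058))"
```

```text
f [(np.int32(1046), [332.0, 250.0]), (np.int32(1125), [178.0, 334.0])]
b1 [(np.int32(75), [525.0, 45.0]), (np.int32(1250), [533.0, 103.0]), (np.int32(45), [387.0, 93.0]), (np.int32(54), [318.0, 100.0]), (np.int32(215), [577.0, 179.0]), (np.int32(48), [521.0, 178.0]), (np.int32(4204), [365.0, 202.0]), (np.int32(686), [31.0, 366.0]), (np.int32(4251), [650.0, 359.0]), (np.int32(21), [599.0, 328.0]), (np.int32(14), [591.0, 330.0]), (np.int32(365), [771.0, 346.0]), (np.int32(81), [79.0, 343.0])]
top0 [(np.int32(1042), [332.0, 251.0]), (np.int32(1034), [177.0, 335.0])]
time_s: 27.45
position: [0.5924, -0.313, 0.0751]
tcp_rot: [[-0.133, 0.991, -0.0], [0.991, 0.133, 0.0], [0.0, -0.0, -1.0]]
force: [0.5, -0.4, 0.5]
opening: 0.007
pos [ 0.5924 -0.313   0.0751] -> d [ 1.  -0.2 17.1]
```

```bash
python3 -m inch '[{"gripper":0,"dx":0,"dy":0,"dz":9,"turn":0},{"gripper":0,"dx":0,"dy":0,"dz":14,"turn":0},{"gripper":0,"dx":0,"dy":0,"dz":17,"turn":0},{"gripper":0,"dx":0,"dy":0,"dz":18,"turn":0},{"gripper":0,"dx":0,"dy":0,"dz":18,"turn":0},{"gripper":0,"dx":0,"dy":0,"dz":18,"turn":0}]'
```

```text
time_s: 28.05
position: [0.5942, -0.315, 0.0622]
tcp_rot: [[-0.132, 0.991, 0.005], [0.991, 0.132, -0.003], [-0.004, 0.005, -1.0]]
force: [-2.4, 3.4, 19.5]
opening: 0.003
```

Force is 19.5 N at TCP z 62 mm, so I'll check whether the key has bottomed out.

```bash
python3 - <<'E'
from h import *
s=capture("side"); s0=cv2.imread("pics/side0.png")[:,:,::-1]
cv2.imwrite("pics/p1.png",np.hstack([cv2.resize(i[310:380,220:370],(400,400*7//15),interpolation=cv2.INTER_CUBIC) for i in(s0,s)])[:,:,::-1])
E
python3 -m inch '[{"gripper":0,"dx":0,"dy":0,"dz":0,"turn":0},{"gripper":0,"dx":0,"dy":0,"dz":0,"turn":0}]'
```

```text
time_s: 28.3
position: [0.5942, -0.3149, 0.0622]
tcp_rot: [[-0.132, 0.991, 0.005], [0.991, 0.132, -0.003], [-0.004, 0.005, -1.0]]
force: [-1.5, 2.7, 18.5]
opening: 0.006
```

View pics/p1.png

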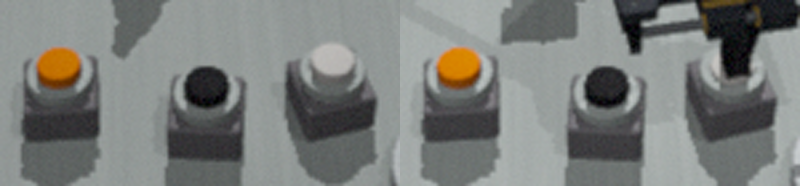

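The picture is inconclusive. I'll retract slowly and use the force profile to measure how far the key travelled.

```bash
for i in 1 2 3 4 5 6 7 8 9 10 11 12; do python3 -m inch '[{"gripper":0,"dx":0,"dy":0,"dz":-1,"turn":0},{"gripper":0,"dx":0,"dy":0,"dz":-1,"turn":0}]' | grep -E "position|force" | tr '\n' ' '; python3 -c "
from rig import *
import numpy as np
s=read_state();print(np.round(s['position'],4),np.round(s['force'],1))"; done
```

```text
position: [0.5942, -0.315, 0.0623] force: [-0.7, 2.9, 15.7] [ 0.5942 -0.315   0.0623] [-0.7  2.9 15.7]
position: [0.5941, -0.3149, 0.0623] force: [0.9, 1.2, 10.2] [ 0.5941 -0.3149  0.0623] [ 0.9  1.2 10.2]
position: [0.5941, -0.3149, 0.0624] force: [1.6, 0.7, 6.8] [ 0.5941 -0.3149  0.0624] [1.6 0.7 6.8]
position: [0.5941, -0.3149, 0.0628] force: [3.6, 1.1, 4.5] [ 0.5941 -0.3149  0.0628] [3.6 1.1 4.5]
position: [0.5933, -0.3149, 0.0628] force: [2.9, -1.1, 5.0] [ 0.5933 -0.3149  0.0628] [ 2.9 -1.1  5. ]
position: [0.5926, -0.3147, 0.0631] force: [2.3, -1.5, 4.1] [ 0.5926 -0.3147  0.0631] [ 2.3 -1.5  4.1]
position: [0.5922, -0.3145, 0.0639] force: [3.3, -1.9, 3.5] [ 0.5922 -0.3145  0.0639] [ 3.3 -1.9  3.5]
position: [0.5917, -0.3142, 0.0647] force: [2.6, -3.3, 3.6] [ 0.5917 -0.3142  0.0647] [ 2.6 -3.3  3.6]
position: [0.5915, -0.314, 0.0656] force: [2.1, -2.1, 3.3] [ 0.5915 -0.314   0.0656] [ 2.1 -2.1  3.3]
position: [0.5914, -0.3138, 0.0666] force: [0.5, -2.0, 3.2] [ 0.5914 -0.3138  0.0666] [ 0.5 -2.   3.2]
position: [0.5914, -0.3138, 0.0676] force: [-0.7, -2.5, 2.9] [ 0.5914 -0.3138  0.0676] [-0.7 -2.5  2.9]
position: [0.5914, -0.3136, 0.0685] force: [-0.4, -1.5, 1.7] [ 0.5914 -0.3136  0.0685] [-0.4 -1.5  1.7]
```

Force left the hard stop at about 5 N, then decayed over about 7 mm of travel, so white was fully pressed and has come back up. Next is orange.

```bash
python3 -m inch '[{"gripper":0,"dx":0,"dy":0,"dz":-30,"turn":0},{"gripper":0,"dx":0,"dy":0,"dz":-45,"turn":0},{"gripper":0,"dx":35,"dy":-198,"dz":-45,"turn":0},{"gripper":0,"dx":35,"dy":-198,"dz":-45,"turn":0},{"gripper":0,"dx":35,"dy":-198,"dz":-45,"turn":0},{"gripper":0,"dx":35,"dy":-198,"dz":-45,"turn":0},{"gripper":0,"dx":35,"dy":-198,"dz":-45,"turn":0},{"gripper":0,"dx":35,"dy":-198,"dz":-25,"turn":0},{"gripper":0,"dx":35,"dy":-198,"dz":-25,"turn":0},{"gripper":0,"dx":35,"dy":-198,"dz":-25,"turn":0}]';  python3 -c "
from h import *
move((.390,-.305,.080))"
```

```text
time_s: 31.7
position: [0.3916, -0.3053, 0.0937]
tcp_rot: [[-0.132, 0.991, -0.0], [0.991, 0.132, 0.001], [0.001, -0.0, -1.0]]
force: [0.4, 0.4, -0.4]
opening: 0.001
pos [ 0.3916 -0.3053  0.0937] -> d [ 0.5 -1.5 13.7]
```

```bash
python3 -m inch '[{"gripper":0,"dx":0,"dy":-1.5,"dz":14,"turn":0},{"gripper":0,"dx":0,"dy":-1.5,"dz":22,"turn":0},{"gripper":0,"dx":0,"dy":-1.5,"dz":28,"turn":0},{"gripper":0,"dx":0,"dy":-1.5,"dz":32,"turn":0},{"gripper":0,"dx":0,"dy":-1.5,"dz":36,"turn":0},{"gripper":0,"dx":0,"dy":-1.5,"dz":36,"turn":0},{"gripper":0,"dx":0,"dy":-1.5,"dz":36,"turn":0}]'; echo; for i in 1 2 3 4; do python3 -m inch '[{"gripper":0,"dx":0,"dy":0,"dz":-1,"turn":0},{"gripper":0,"dx":0,"dy":0,"dz":-3,"turn":0}]' | grep -E "position|force" | tr '\n' ' '; done
```

```text
time_s: 32.4
position: [0.3903, -0.3056, 0.0618]
tcp_rot: [[-0.132, 0.991, 0.002], [0.991, 0.132, -0.002], [-0.002, 0.002, -1.0]]
force: [-3.4, 5.6, 34.5]
opening: 0.008

position: [0.3902, -0.3056, 0.0627] force: [-0.1, 1.5, 3.8] position: [0.3902, -0.3056, 0.0644] force: [2.0, 1.9, 3.7] position: [0.39, -0.3057, 0.0668] force: [1.8, 2.0, 2.4] position: [0.3897, -0.3059, 0.0696] force: [0.0, -1.0, -0.2]
```

```bash
python3 -m inch '[{"gripper":0,"dx":0,"dy":0,"dz":-25,"turn":0},{"gripper":0,"dx":0,"dy":0,"dz":-40,"turn":0},{"gripper":0,"dx":-37,"dy":105,"dz":-40,"turn":0},{"gripper":0,"dx":-37,"dy":105,"dz":-40,"turn":0},{"gripper":0,"dx":-37,"dy":105,"dz":-40,"turn":0},{"gripper":0,"dx":-37,"dy":105,"dz":-40,"turn":0},{"gripper":0,"dx":-37,"dy":105,"dz":-25,"turn":0},{"gripper":0,"dx":-37,"dy":105,"dz":-25,"turn":0},{"gripper":0,"dx":-37,"dy":105,"dz":-25,"turn":0}]';  python3 -c "
from h import *
move((.499,-.3287,.080))
t=capture('top');s=capture('side');cv2.imwrite('pics/o1s.png',s[:,:,::-1]);cv2.imwrite('pics/o1.png',t[:,:,::-1])"
```

```text
time_s: 34.1
position: [0.4966, -0.3276, 0.0941]
tcp_rot: [[-0.131, 0.991, -0.003], [0.991, 0.131, 0.002], [0.003, -0.003, -1.0]]
force: [0.7, -0.4, -1.2]
opening: 0.006
pos [ 0.4966 -0.3276  0.0941] -> d [-1.4  2.3 14.1]
```

```bash
python3 -m inch '[{"gripper":0,"dx":-1,"dy":2,"dz":14,"turn":0},{"gripper":0,"dx":-1,"dy":2,"dz":22,"turn":0},{"gripper":0,"dx":-1,"dy":2,"dz":28,"turn":0},{"gripper":0,"dx":-1,"dy":2,"dz":32,"turn":0},{"gripper":0,"dx":-1,"dy":2,"dz":35,"turn":0},{"gripper":0,"dx":-1,"dy":2,"dz":35,"turn":0},{"gripper":0,"dx":-1,"dy":2,"dz":35,"turn":0}]'; echo; for i in 1 2 3 4; do python3 -m inch '[{"gripper":0,"dx":0,"dy":0,"dz":-1,"turn":0},{"gripper":0,"dx":0,"dy":0,"dz":-3,"turn":0}]' | grep -E "position|force" | tr '\n' ' '; done; python3 -m inch '[{"gripper":0,"dx":0,"dy":0,"dz":-25,"turn":0},{"gripper":0,"dx":0,"dy":0,"dz":-70,"turn":0},{"gripper":0,"dx":-150,"dy":-60,"dz":-90,"turn":0},{"gripper":0,"dx":-150,"dy":-60,"dz":-90,"turn":0},{"gripper":0,"dx":-150,"dy":-60,"dz":-90,"turn":0},{"gripper":0,"dx":-150,"dy":-60,"dz":-90,"turn":0},{"gripper":0,"dx":-150,"dy":-60,"dz":-90,"turn":0}]'
python3 - <<'E'
from knobs import *
t,s=knobs()
cv2.imwrite('pics/e1.png',np.hstack([cv2.resize(t[140:340,140:360+50],(540,400)),cv2.resize(s[140:400,220:400],(260,400))])[:,:,::-1])
E
```

```text
time_s: 34.9
position: [0.5005, -0.329, 0.0622]
tcp_rot: [[-0.132, 0.991, -0.001], [0.991, 0.132, -0.0], [-0.0, -0.001, -1.0]]
force: [-4.0, 2.9, 17.5]
opening: 0.003

position: [0.5004, -0.329, 0.0636] force: [-1.6, 0.7, 4.9] position: [0.5004, -0.329, 0.0658] force: [-1.2, 0.7, 2.7] position: [0.5005, -0.329, 0.0685] force: [-1.7, 1.1, 1.5] position: [0.5011, -0.3293, 0.0715] force: [-0.3, -1.1, 0.0] time_s: 36.4
position: [0.4604, -0.4885, 0.1618]
tcp_rot: [[-0.128, 0.992, 0.001], [0.992, 0.128, -0.002], [-0.002, 0.001, -1.0]]
force: [-0.1, 1.3, -0.5]
opening: 0.004
L (np.int32(63), np.float64(288.4761904761905), np.float64(277.6507936507937)) (np.int32(38), np.float64(264.1578947368421), np.float64(199.26315789473685)) tri [0.4368 0.1123 0.0882] top@.088 [0.4376 0.1124 0.088 ]
R (np.int32(64), np.float64(381.796875), np.float64(265.078125)) None tri  top@.088 [ 0.4705 -0.1362  0.088 ]
red 611 [ 0.4449 -0.0139  0.048 ]
yel 1035 [ 0.5136 -0.0045  0.058 ]
blu 587 [0.5752 0.0019 0.068 ]
grn 531 [0.6388 0.0143 0.078 ]
yaw from trays 8.253669458452398 centre [ 0.54311502 -0.00056592  0.063     ]
```

View pics/e1.png

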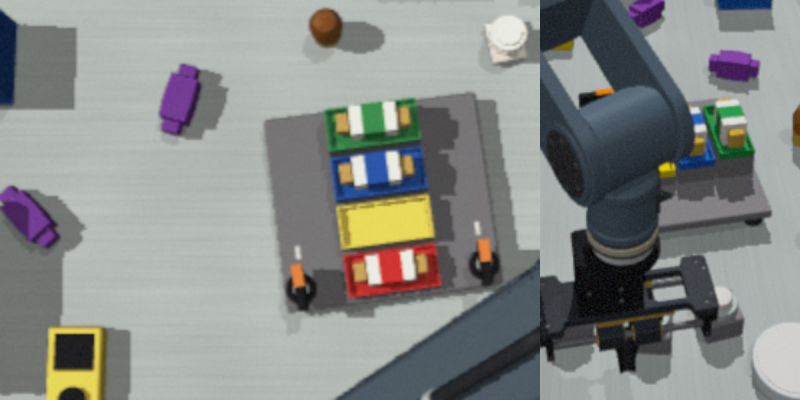

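The final picture shows red, blue and green in their trays, both pointers on their marks, the bystanders where they started and the tool clear of everything. I'm handing in.

```bash
python3 -c "
from rig import *
print(hand_in())"
```

```text
the job is handed in; nothing more can be done
None
```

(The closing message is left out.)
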